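Refit the slide gate of the malt hopper and hold its lid open for filling

TASK

The bench malt hopper is about to be filled, but its washed gate blade still lies on the table. First slide the blade into the slot under the hopper, fully home, so that the malt cannot run through; then lift the hopper's self-closing lid and hold it open at 60 degrees (wide enough for the scoop, yet still hooding the dust). Finish while holding it there: do not let go of the lid. Leave the stack of can ends, the jar and the brush where they are.

Things in the scene. Friction and masses are not known exactly. Their poses are not given: they have to be found in the camera images.
- hopper: fixed bench hopper of bare steel, a round cone (130 mm across at the top, rim 165 mm above the table) on a square slide-gate frame with four legs and a 150 x 150 mm foot plate; a small bowl stands under its outlet. Origin: centre of the foot plate's underside, on the cone's axis, on the table. Its -x is the front (towards the robot, lid tab side), its +y the side where the gate slot opens, z up
- slot_mouth (a point): middle of the slot's mouth, 56 mm to +y of the hopper's axis, 63.5 mm above the table. The slot runs along the hopper's y, 79 mm wide, 7 mm high: floor 60 mm, roof 67 mm above the table; the roof begins here with a rolled edge (top 77 mm)
- slot_landing (a point): middle of the outer end of the slot's floor, 102 mm to +y of the hopper's axis, 60 mm above the table. From here to the mouth the floor plate (104 mm wide) and the side rails (7 mm tall) are open above, so the blade can be laid down on it and then slid in. The rails stand 79 mm apart, flared to about 97 mm over the outer 28 mm
- gate_home (a point): fixed point in the hopper, 68 mm to +y of its axis, 60 mm above the table: the blade's origin is here, its axes along the hopper's, when the blade is fully home
- gate: loose flat steel gate blade, 76 mm (x) by 220 mm (y) by 4 mm, about 0.2 kg, lying on the table at the start. Origin: centre of the plate's underside; y along its length, z up. The end at y = -110 mm goes into the slot first. A small upturned lip (60 mm wide, top 18 mm above the underside) at y = -10 mm comes up against the rolled edge of the slot's roof when the blade is home
- gate_grip (a point): on the upright grip bar near the blade's outer end: 77 mm to +y of the blade's origin, 28 mm above its underside. The bar is 12 mm thick (x), 70 mm long (y from +35 to +105 mm), its top 40 mm above the underside. Held here across its 12 mm, the gripper clears the hopper
- hopper_lid (a joint): opening angle of the lid in rad: 0 closed, grows as the front rises, stop at 1.45. Gravity and a spring close it from any angle (about 2 to 3 N at the knob)
- lid_hinge (a point): middle of the hinge axis at the rear rim, 75 mm to +x of the hopper's axis, 168 mm above the table; the axis runs along the hopper's y
- lid_cover: the round steel lid, 138 mm across, about 11 mm thick, with a lift tab (30 mm wide, 4 mm thick) that reaches 29 mm past its front edge and carries the knob. Origin: on the hinge axis; with the lid closed its axes are the hopper's, and it turns about its y as it opens
- lid_knob (a point): centre of the round black knob, 28 mm diameter, on the lift tab at the front of the lid: in the lid's frame 157 mm to -x of the hinge axis and 30 mm above it (198 mm above the table when closed). The knob may turn between the fingers as the lid swings
- end_stack_2: bystander: short stack of brass-coloured can ends, 66 mm diameter, 16 mm tall, origin under its centre
- sample_jar: bystander: small clear jar with black cap, 62 mm diameter, 92 mm tall, origin under its centre
- tube_brush: bystander: thin tube brush with black handle, 250 mm long (its y), 22 mm thick, lying on the table

How it is judged:
On the way, in this order (a step that is already met when the one before it is completed fails the run):
1. the blade is fully home in the slot (y of gate in the frame of gate_home below 0.005 m and distance between gate and gate_home below 0.007 m and angle between the y axis of gate and the y axis of hopper, either way round below 0.06 rad and angle between gate's own z axis and vertical below 0.06 rad), for 0.2 s.
2. the fingers lift the lid (value of joint hopper_lid above 0.3 rad and contact force between the fingers and lid_cover above 0.3 N), for 0.1 s.
At the end, for the whole second after the job is handed in: the robot's fingers still hold the lid, at rest, 60 degrees open (within 6 degrees), and the gate blade lies flat in the slot, home to within 5 mm (all of step 1 and value of joint hopper_lid between 0.942 and 1.152 rad and velocity of joint hopper_lid between -0.05 and 0.05 rad/s and contact force between the fingers and lid_cover above 0.3 N and contact force between gate and lid_cover below 0.05 N); the arm keeps its last pose, push and grip.
It fails at once if the lid is opened while the gate blade is not home (value of joint hopper_lid above 0.2 rad and distance between gate and gate_home above 0.012 m).
It fails at once if the stack of can ends is knocked or moved (distance of end_stack_2 from where it was at the start of the episode above 0.02 m or angle between end_stack_2's own z axis and vertical above 0.3 rad).
It fails at once if the jar is knocked or moved (distance of sample_jar from where it was at the start of the episode above 0.02 m or angle between sample_jar's own z axis and vertical above 0.3 rad).
It fails at once if the brush is moved (distance of tube_brush from where it was at the start of the episode above 0.03 m).
It also fails if it takes over 53 s, if anything falls off the work surface, if the arm or the gripper's body presses on something with over 40 N, if the wrist force passes 120 N, or if a joint passes its speed limit or range.

ROBOT

A 6-joint arm with a two-finger parallel gripper is mounted at the origin on a cart in front of the work surface, level with it; the furniture and walls round the work are solid. World frame = base frame: x ahead of the robot, y to its left, z up, the work surface at z = 0. Lengths are in m, angles in rad, forces in N, time in s.
With the tool pointing down it reaches from about 0.35 to 0.975 m from the base axis. Payload 4.9 kg.
Tool frame: the origin (TCP) lies at the very end of the fingers, on their centre line; the grasp point (between the pads) lies 19 mm behind it (ctrl.grasp_offset is the distance from the TCP to the grasp point, in m); z points along the fingers, y is the line along which they close (so a half turn about z gives the same grasp; the last joint's range is limited). The gripper opens to 85 mm and grips with 20 to 120 N. Pads are 22 mm wide; open, the fingers measure 114 mm over their backs; the gripper's body (76 mm by 85 mm) begins 54 mm behind the grasp point. The pads swing forward as they close: fully open they stand 13 mm farther back than shut.
Start: joints at [-1.292, 0.053, 1.613, -0, 1.476, -0.119], TCP at [0.242, -0.576, 0.197] pointing down, gripper open.
Joint ranges: [-3.01, 3.01], [-1.01, 2.22], [0.06, 2.58], [-1.02, 4.17], [0.09, 2.62], [-3.14, 3.14]. Speed limits (rad/s): [2.57, 2.57, 3.14, 3.14, 3.14, 3.14].

INTERFACE

Orientations are given as a rotation vector (axis times angle).
In Python, from station import ctrl, optics gives the robot as it stands.
- The arm moves only by the shell command python3 -m handwheel 'ROWS' [OPENING] [FORCE]. ROWS is JSON, a list of rows, each an object of numbers: "tx", "ty", "tz": the shift along the tool's x, y, z in mm; "roll": the turn about the tool's z in rad. A call has 1 to 12 rows; each row shifts and turns the commanded pose from where the row before left it, along the tool's axes as they then stand; what a row does not reach is not made up. A row lasts 1/12 s, in which the tool goes at most 41.7 mm and 7.16 degrees, less where a joint would pass 70% of its speed; a pose out of reach is approached as far as the arm can. A call with a gripper value outside its range is refused whole. OPENING is the finger opening in mm, from 0 to 85.4, set as the call begins (- or left out, the last holds). The fingers move at their own pace and stop on an object; FORCE is the grip in N (left out, the last holds). Time passes only in rows, so rows that do not move let the fingers close. It gives the time, the measured TCP pose, the force, the opening and the grip force at its end, in the units of the state.
- ctrl.get_obs(): the state, without advancing time (a new reading comes with each control period).
- optics.get_image(name): name is "scene" or "top" or "wrist"; returns (picture, depth): 400x640x3 uint8, red, green, blue; 400x640 float32, m along the optical axis (not along the pixel's ray), 0 where there is no reading.
- optics.camera_params(name): a dict with "mtx" (3x3 intrinsics, pixels), "extrinsics" (4x4, takes a point from camera to world coordinates); the wrist camera has in their place "tool_from_camera" (4x4, takes a point from camera to tool coordinates, whose origin is the TCP and whose axes are the flange's). Camera axes: x right, y down, z forward; pixel columns grow to the right and rows downward; lengths in m; the calibration is good to about 2 mm. The wrist camera is an equidistant fisheye: a pixel r from the principal point sees the ray r / f radians off the axis. A picture is of the moment at which its call begins: read the wrist's pose just before it. camera_params takes no time and is no camera call.
- ctrl.finish_job(): hands the job in; it is judged then, once.
The state is a dict: "t": time; "q": joint angles; "dq": joint speeds; "effort": joint torques, N m; "tool_pos": TCP position; "tool_rot": TCP orientation; "contact_force": force on the tool from outside, world axes, zero at the start; "wrist_torque": the same for the moment, N m; "opening": finger opening in m; "grip_force": force on a finger pad.
Only numpy, scipy, OpenCV 4.12 (cv2) and the standard library are available. Lean on these libraries where they do the work, as an engineer would, in place of code of your own. Each camera call takes 0.05 s, during which the arm holds its last target. There are 200 camera calls.

## Working session

There is one attempt and no reset: what is moved stays moved. The work goes in short steps, Python scripts to look and compute and a shell command to move; the robot and the scene stay as the last step left them, time stands still between calls to the robot, and variables do not carry over. Pictures are saved under pics/ and viewed, at most 10 in all, crops included, and the job is handed in when it is done.

```bash
ls; mkdir -p pics; python3 - <<'E'
from station import ctrl, optics
import cv2, numpy as np
for n in ("scene","top"):
    im,d=optics.get_image(n); cv2.imwrite(f"pics/{n}0.png",im[...,::-1]); np.savez(f"{n}0.npz",im=im,d=d)
    p=optics.camera_params(n); print(n,p["mtx"].round(1).tolist(),p["extrinsics"].round(3).tolist())
o=ctrl.get_obs(); print(o["t"],o["tool_pos"],o["tool_rot"],o["opening"],ctrl.grasp_offset)
E
```

```text
pics
scene [[398.4, 0.0, 322.8], [0.0, 398.4, 201.5], [0.0, 0.0, 1.0]] [[-0.613, -0.333, 0.716, -0.213], [-0.79, 0.262, -0.555, 0.554], [-0.003, -0.906, -0.424, 0.584], [0.0, 0.0, 0.0, 1.0]]
top [[400.1, 0.0, 320.3], [0.0, 400.1, 197.7], [0.0, 0.0, 1.0]] [[0.029, -0.993, 0.115, 0.39], [-1.0, -0.028, 0.009, -0.05], [-0.006, -0.115, -0.993, 1.218], [0.0, 0.0, 0.0, 1.0]]
0.1 [ 0.2419519  -0.57559277  0.19560203] [-3.07786317e+00 -6.20334152e-01  1.94586420e-04] 0.08546015273106662 0.0187
```

View pics/scene0.png

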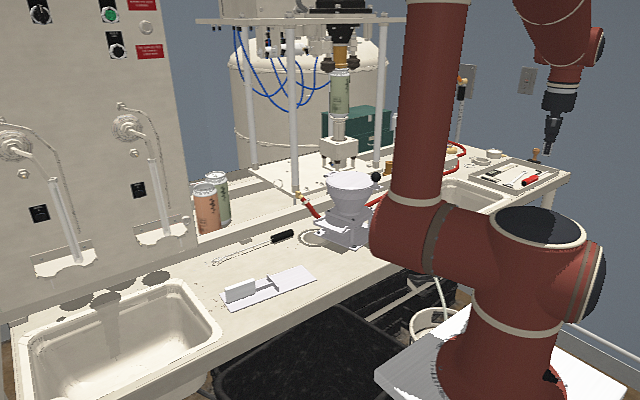

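View pics/top0.png

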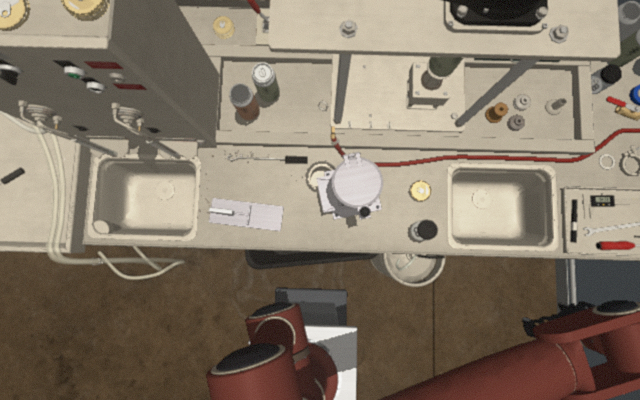

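The top view shows the hopper around (355,185) with its black knob at (365,212), the blade at (245,214) with its grip bar toward the left end, the brush at (265,159), the can ends at (420,190) and the jar at (423,230).

```bash
cat > h.py <<'E'
import numpy as np
from station import optics
def ray(n,uv,z):
    p=optics.camera_params(n);K=np.array(p["mtx"]);E=np.array(p["extrinsics"])
    uv=np.atleast_2d(np.asarray(uv,float)); z=np.broadcast_to(z,len(uv))
    d=np.c_[uv,np.ones(len(uv))]@np.linalg.inv(K).T@E[:3,:3].T
    return E[:3,3]+d*((z-E[2,3])/d[:,2])[:,None]
def cloud(n,d):
    p=optics.camera_params(n);K=np.array(p["mtx"]);E=np.array(p["extrinsics"])
    v,u=np.indices(d.shape); c=np.stack([(u-K[0,2])/K[0,0]*d,(v-K[1,2])/K[1,1]*d,d],-1)
    return c@E[:3,:3].T+E[:3,3]
E
python3 - <<'E'
import cv2,numpy as np
from h import *
f=np.load("top0.npz");im,d=f["im"],f["d"]
P=cloud("top",d)
a=cv2.resize(im[140:250,190:310],None,fx=5,fy=5,interpolation=2);b=cv2.resize(im[140:250,300:440],None,fx=5,fy=5,interpolation=2)
cv2.imwrite("pics/c1.png",cv2.resize(np.hstack([im[140:250,195:300],im[140:250,305:390]])[...,::-1],None,fx=4,fy=4,interpolation=2))
for u,v in [(245,214),(270,216),(220,212),(235,200),(355,185),(365,212),(350,222),(320,200),(330,208),(420,190),(423,230),(265,159),(297,160),(300,210)]: print(u,v,P[v,u].round(3))
E
```

```text
245 214 [0.474 0.186 0.012]
270 216 [0.471 0.112 0.005]
220 212 [0.477 0.257 0.034]
235 200 [ 0.517  0.222 -0.002]
355 185 [ 0.547 -0.131  0.177]
365 212 [ 0.474 -0.155  0.209]
350 222 [ 0.46  -0.132  0.   ]
320 200 [ 0.524 -0.039  0.002]
330 208 [ 0.39  -0.05   1.218]
420 190 [ 0.562 -0.341  0.015]
423 230 [ 0.438 -0.33   0.093]
265 159 [0.646 0.135 0.006]
297 160 [0.643 0.035 0.02 ]
300 210 [0.492 0.021 0.003]
```

View pics/c1.png

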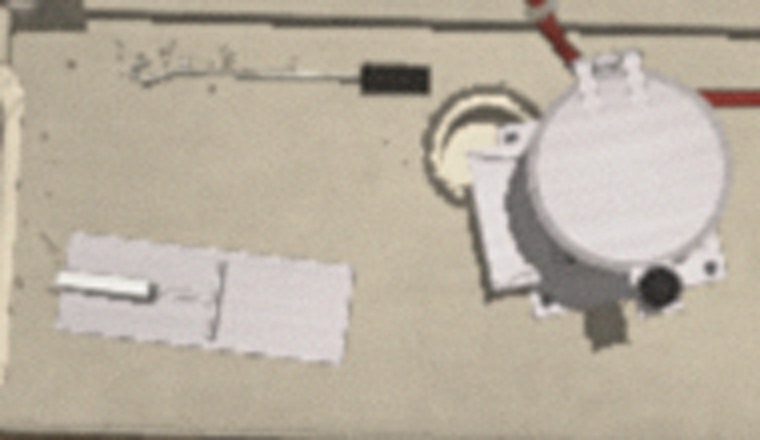

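The crop shows the blade's lip line across its middle, the grip bar to the left (outer end), and the hopper with hinge top (610,65), knob (658,287) and landing plate edge (470,155)-(490,298), so it is yawed roughly +10°.

```bash
python3 - <<'E'
import cv2,numpy as np
from h import *
f=np.load("top0.npz");im,d=f["im"].astype(int),f["d"]
P=cloud("top",d)
def big(m):
    n,l,s,c=cv2.connectedComponentsWithStats(m.astype(np.uint8),connectivity=4); k=1+s[1:,4].argmax(); return l==k
blue=(im[...,2]-im[...,0]>-6)&(im.sum(2)>330)
m=blue.copy(); m[:,:200]=0;m[:,295:]=0;m[:195]=0;m[235:]=0
g=big(m); v,u=np.nonzero(g); print("gate px",len(u),u.min(),u.max(),v.min(),v.max())
bar=g&(P[...,2]>0.022)
vb,ub=np.nonzero(bar); Pb=P[bar]; print("bar z",np.percentile(Pb[:,2],[10,50,90]),"n",len(Pb))
Q=ray("top",np.c_[ub,vb],.040); r=cv2.minAreaRect(Q[:,:2].astype(np.float32)); print("bar rect(z=.04)",r)
c=cv2.findContours(g.astype(np.uint8),0,1)[0][0][:,0]
Q=ray("top",np.c_[u,v],.004); lo=Q[(P[v,u,2]<.02)]
r=cv2.minAreaRect(lo[:,:2].astype(np.float32));print("plate rect",r, cv2.boxPoints(r).tolist())
# hopper lid
L=(P[...,2]>.165)&(P[...,2]<.19)&blue; L[:,:310]=0;L[:,400:]=0;L=big(L); v,u=np.nonzero(L)
print("lid z",np.median(P[L][:,2]),len(u)); zt=np.median(P[L][:,2])
ct=cv2.findContours(L.astype(np.uint8),0,1)[0][0][:,0]
Q=ray("top",ct,zt)[:,:2]
from scipy.optimize import least_squares
s=least_squares(lambda p:np.hypot(*(Q-p[:2]).T)-p[2],[.55,-.13,.069],loss="soft_l1",f_scale=.002);print("lid circle",s.x)
kn=(im.sum(2)<150);kn[:,:355]=0;kn[:,375:]=0;kn[:203]=0;kn[222:]=0;kn=big(kn);v,u=np.nonzero(kn)
print("knob px",u.mean(),v.mean(),len(u),"z",np.median(P[kn][:,2]),ray("top",[u.mean(),v.mean()],.205), P[kn].mean(0))
k=ray("top",[u.mean(),v.mean()],.205)[0]; e=s.x[:2]-k[:2]; print("knob dist",np.hypot(*e),"yaw",np.arctan2(e[1],e[0]))
# landing plate
A=(P[...,2]>.045)&(P[...,2]<.09);A[:,:310]=0;A[:,395:]=0;A[:160]=0;A[225:]=0
v,u=np.nonzero(A);print("slot",len(u)); q=P[A]
yaw=np.arctan2(e[1],e[0]);R=np.array([[np.cos(yaw),np.sin(yaw)],[-np.sin(yaw),np.cos(yaw)]])
h=(q[:,:2]-s.x[:2])@R.T; print(np.percentile(h,[0,2,10,50,90,98,100],axis=0).round(4).tolist(),np.median(q[:,2]))
F=(P[...,2]>.0)&(P[...,2]<.09)
E
```

```text
gate px 2 210 211 209 209
bar z [0.04010086 0.04049421 0.04088757] n 2
bar rect(z=.04) ((0.4842435121536255, 0.2839774787425995), (0.002963519189506769, 0.0), 91.60893249511719)
plate rect ((0.0, 0.0), (0.0, 0.0), 0.0) [[0.0, 0.0], [0.0, 0.0], [0.0, 0.0], [0.0, 0.0]]
lid z 0.1725561557010712 4
lid circle [ 2.6630537  -2.26902916  3.04053284]
knob px 362.52941176470586 212.35294117647058 17 z 0.20699399370332539 [[ 0.47340667 -0.14945749  0.205     ]] [ 0.4732323  -0.14925679  0.20705368]
knob dist 3.0474806310470792 yaw -0.7691378628716332
slot 571
[[-3.1086, -0.0058], [-3.1003, 0.0485], [-3.0895, 0.0646], [-3.063, 0.1047], [-3.0384, 0.1455], [-3.0242, 0.157], [-2.9778, 0.1644]] 0.0597894548955511
```

```bash
python3 - <<'E'
import cv2,numpy as np
from h import *
from scipy.optimize import least_squares
f=np.load("top0.npz");im,d=f["im"].astype(int),f["d"]
P=cloud("top",d)
for u,v in [(265,216),(230,205),(300,200),(355,185),(240,195)]: print(im[v,u])
df=im[...,0]-im[...,2]
t,_=cv2.threshold(np.clip(df[195:235,203:295],0,255).astype(np.uint8),0,255,cv2.THRESH_OTSU); print("otsu",t)
def big(m):
    n,l,s,c=cv2.connectedComponentsWithStats(m.astype(np.uint8),connectivity=4); k=1+s[1:,4].argmax(); return l==k
blue=(df<=t)&(im.sum(2)>300)
m=blue.copy(); m[:,:203]=0;m[:,295:]=0;m[:195]=0;m[235:]=0
m=cv2.morphologyEx(m.astype(np.uint8),cv2.MORPH_CLOSE,np.ones((3,3)))
g=big(m); v,u=np.nonzero(g); print("gate px",len(u),u.min(),u.max(),v.min(),v.max())
bar=g&(P[...,2]>0.022); vb,ub=np.nonzero(bar)
Q=ray("top",np.c_[ub,vb],.040); print("bar n",len(ub),cv2.minAreaRect(Q[:,:2].astype(np.float32)),Q.mean(0))
lo=ray("top",np.c_[u,v],.004)[P[v,u,2]<.02]
r=cv2.minAreaRect(lo[:,:2].astype(np.float32));print("plate",r, cv2.boxPoints(r).round(4).tolist())
L=(P[...,2]>.165)&(P[...,2]<.19); L[:,:310]=0;L[:,400:]=0;L[:150]=0;L[230:]=0;L=big(L)
zt=np.median(P[L][:,2]);print("lid z",zt,L.sum())
ct=max(cv2.findContours(L.astype(np.uint8),0,1)[0],key=len)[:,0]
Q=ray("top",ct,zt)[:,:2]
s=least_squares(lambda p:np.hypot(*(Q-p[:2]).T)-p[2],[.55,-.13,.069],loss="soft_l1",f_scale=.001);print("lid circle",s.x)
K=(P[...,2]>.192)&(P[...,2]<.22);K[:,:350]=0;K[:,380:]=0;K[:200]=0;K[225:]=0;v,u=np.nonzero(K)
print("knob",len(u),P[K][:,2].max(),P[K].mean(0),u.mean(),v.mean()); 
k=P[K].mean(0)[:2];e=s.x[:2]-k;yaw=np.arctan2(e[1],e[0]);print("dist",np.hypot(*e),"yaw",yaw)
A=(P[...,2]>.045)&(P[...,2]<.09);A[:,:310]=0;A[:,395:]=0;A[:160]=0;A[225:]=0
v,u=np.nonzero(A);q=P[A];R=np.array([[np.cos(yaw),np.sin(yaw)],[-np.sin(yaw),np.cos(yaw)]])
h=(q[:,:2]-s.x[:2])@R.T; print("slot in hopper",np.percentile(h,[0,2,10,50,90,98,100],axis=0).round(4).tolist())
o=q[(h[:,1]>.06)&(abs(q[:,2]-.06)<.012)][:,:2]; r=cv2.minAreaRect(o.astype(np.float32)); print(r,cv2.boxPoints(r).round(4).tolist())
E
```

```text
[213 205 205]
[203 196 192]
[195 185 163]
[219 211 211]
[184 173 156]
otsu 19.0
gate px 1831 209 283 198 230
bar n 110 ((0.46671196818351746, 0.1853090226650238), (0.21051950752735138, 0.03584961220622063), 80.0284652709961) [0.4803317  0.25060405 0.04      ]
plate ((0.4749423861503601, 0.18677932024002075), (0.22339902818202972, 0.07708162814378738), 84.74858856201172) [[0.4262999892234802, 0.07909999787807465], [0.5030999779701233, 0.07199999690055847], [0.5235000252723694, 0.2944999933242798], [0.44679999351501465, 0.30149999260902405]]
lid z 0.172343095051255 2177
lid circle [ 0.55669868 -0.13658635  0.06784965]
knob 94 0.2125981476295158 [ 0.47680939 -0.15525543  0.20583205] 364.8723404255319 211.0531914893617
dist 0.08204166074211737 yaw 0.2295671488197043
slot in hopper [[-0.0516, -0.0553], [-0.0509, 0.041], [-0.046, 0.0569], [-0.0075, 0.078], [0.0411, 0.0969], [0.05, 0.1007], [0.0533, 0.1022]]
((0.5387487411499023, -0.05779210105538368), (0.10393089056015015, 0.04207826405763626), 13.550620079040527) [[0.48330000042915344, -0.0494999997317791], [0.49320000410079956, -0.09040000289678574], [0.5942000150680542, -0.06610000133514404], [0.5842999815940857, -0.025200000032782555]]
```

Slot rectangle and lid both agree: the hopper is at (0.557,-0.137) with yaw about 0.233, and the landing ends at y=+0.102 as specified. The blade is centred at (0.475,0.187) with yaw about -0.092. I'll move over the grip bar.

```bash
cat >> h.py <<'E'
from scipy.spatial.transform import Rotation as Ro
from station import ctrl
H=np.array([.5567,-.1366]); HY=.233
def hop(x,y,z): c,s=np.cos(HY),np.sin(HY); return np.array([H[0]+c*x-s*y,H[1]+s*x+c*y,z])
def to(p,xang=None,label=""):
    o=ctrl.get_obs(); R=Ro.from_rotvec(o["tool_rot"]); M=R.as_matrix(); a=np.arctan2(M[1,0],M[0,0])
    d=M.T@(np.asarray(p)-o["tool_pos"])*1000
    print(label,"t%.2f"%o["t"],"tcp",o["tool_pos"].round(4),"xang %.3f"%a,"F",np.round(o["contact_force"],1),"open %.4f grip %.1f q6 %.2f"%(o["opening"],o["grip_force"],o["q"][5]))
    print("  tool delta mm",d.round(1),"" if xang is None else "roll %.3f"%((a-xang+np.pi)%(2*np.pi)-np.pi))
E
python3 -m handwheel '[{"tx":22.8,"ty":-28.3,"tz":-2},{"tx":22.8,"ty":-28.3,"tz":-2},{"tx":22.8,"ty":-28.3,"tz":-2},{"tx":22.8,"ty":-28.3,"tz":-2},{"tx":22.8,"ty":-28.3,"tz":-2},{"tx":22.8,"ty":-28.3,"tz":-2},{"tx":22.8,"ty":-28.3,"tz":-2},{"tx":22.8,"ty":-28.3,"tz":-2},{"tx":22.8,"ty":-28.3,"tz":-2},{"tx":22.8,"ty":-28.3,"tz":-2},{"tx":22.8,"ty":-28.3,"tz":-2},{"tx":22.8,"ty":-28.3,"tz":-2}]'
python3 -m handwheel '[{"tx":22.8,"ty":-28.3,"tz":-2},{"tx":22.8,"ty":-28.3,"tz":-2},{"tx":22.8,"ty":-28.3,"tz":-2},{"tx":22.8,"ty":-28.3,"tz":-2},{"tx":22.8,"ty":-28.3,"tz":-2},{"tx":22.8,"ty":-28.3,"tz":-2},{"tx":22.8,"ty":-28.3,"tz":-2},{"tx":22.8,"ty":-28.3,"tz":-2},{"tx":22.8,"ty":-28.3,"tz":-2},{"tx":22.8,"ty":-28.3,"tz":-2},{"tx":22.8,"ty":-28.3,"tz":-2},{"tx":22.8,"ty":-28.3,"tz":-2}]'
python3 -m handwheel '[{"roll":-0.12},{"roll":-0.12},{"roll":-0.12},{"roll":-0.12},{"roll":-0.12},{"roll":-0.12},{"roll":-0.12},{"roll":-0.12},{"roll":-0.121},{}]'
python3 -c "
from h import *
to([.482,.2634,.15],1.479)"
```

```text
t0.10 tcp [ 0.242  -0.5756  0.1956] xang 0.398 F [ 0.2 -0.8 -0.1] open 0.0855 grip 0.0 q6 -0.12
  tool delta mm [ 546.3 -680.4   47. ] roll -1.081$[0]: bad value
$[0]: bad value
$[0]: bad value
```

```bash
python3 -m handwheel --help | head -30; python3 -m handwheel '[{"tx":22.8,"ty":-28.3,"tz":-2.0,"roll":0.0}]'
```

```text
t: 0.18
tool_pos: [0.2504, -0.5436, 0.1965]
tool_rot: [-3.079, -0.615, 0.002]
contact_force: [-0.8, 2.7, 0.8]
opening: 0.0856
grip_force: 0.0invalid input: not JSON, or not a number
```

All four keys are needed in each row.

```bash

python3 -m handwheel '[{"tx":22.8,"ty":-28.3,"tz":-2,"roll":0},{"tx":22.8,"ty":-28.3,"tz":-2,"roll":0},{"tx":22.8,"ty":-28.3,"tz":-2,"roll":0},{"tx":22.8,"ty":-28.3,"tz":-2,"roll":0},{"tx":22.8,"ty":-28.3,"tz":-2,"roll":0},{"tx":22.8,"ty":-28.3,"tz":-2,"roll":0},{"tx":22.8,"ty":-28.3,"tz":-2,"roll":0},{"tx":22.8,"ty":-28.3,"tz":-2,"roll":0},{"tx":22.8,"ty":-28.3,"tz":-2,"roll":0},{"tx":22.8,"ty":-28.3,"tz":-2,"roll":0},{"tx":22.8,"ty":-28.3,"tz":-2,"roll":0},{"tx":22.8,"ty":-28.3,"tz":-2,"roll":0}]'
python3 -m handwheel '[{"tx":22.8,"ty":-28.3,"tz":-2,"roll":0},{"tx":22.8,"ty":-28.3,"tz":-2,"roll":0},{"tx":22.8,"ty":-28.3,"tz":-2,"roll":0},{"tx":22.8,"ty":-28.3,"tz":-2,"roll":0},{"tx":22.8,"ty":-28.3,"tz":-2,"roll":0},{"tx":22.8,"ty":-28.3,"tz":-2,"roll":0},{"tx":22.8,"ty":-28.3,"tz":-2,"roll":0},{"tx":22.8,"ty":-28.3,"tz":-2,"roll":0},{"tx":22.8,"ty":-28.3,"tz":-2,"roll":0},{"tx":22.8,"ty":-28.3,"tz":-2,"roll":0},{"tx":22.8,"ty":-28.3,"tz":-2,"roll":0}]'
python3 -m handwheel '[{"tx":0,"ty":0,"tz":0,"roll":-0.12},{"tx":0,"ty":0,"tz":0,"roll":-0.12},{"tx":0,"ty":0,"tz":0,"roll":-0.12},{"tx":0,"ty":0,"tz":0,"roll":-0.12},{"tx":0,"ty":0,"tz":0,"roll":-0.12},{"tx":0,"ty":0,"tz":0,"roll":-0.12},{"tx":0,"ty":0,"tz":0,"roll":-0.12},{"tx":0,"ty":0,"tz":0,"roll":-0.12},{"tx":0,"ty":0,"tz":0,"roll":-0.121},{"tx":0,"ty":0,"tz":0,"roll":0}]'
python3 -c "
from h import *
to([.482,.2634,.15],1.479)"
```

```text
t: 1.18
tool_pos: [0.3727, -0.1204, 0.2225]
tool_rot: [3.08, 0.62, 0.0]
contact_force: [1.0, 1.2, -0.8]
opening: 0.085
grip_force: 0.0
t: 2.1
tool_pos: [0.4833, 0.2639, 0.2441]
tool_rot: [3.079, 0.622, -0.001]
contact_force: [-0.3, -0.5, 0.6]
opening: 0.0855
grip_force: 0.0
t: 2.93
tool_pos: [0.4832, 0.2619, 0.2441]
tool_rot: [-2.319, -2.119, 0.002]
contact_force: [-0.6, 0.1, -0.2]
opening: 0.0853
grip_force: 0.0
 t2.93 tcp [0.4832 0.2619 0.2441] xang 1.481 F [-0.6  0.1 -0.2] open 0.0853 grip 0.0 q6 0.45
  tool delta mm [ 1.5 -1.2 94.1] roll 0.002
```

```bash

python3 -m handwheel '[{"tx":0.5,"ty":-0.4,"tz":30,"roll":0},{"tx":0.5,"ty":-0.4,"tz":35,"roll":0},{"tx":0.5,"ty":-0.4,"tz":35,"roll":0},{"tx":0,"ty":0,"tz":35,"roll":0},{"tx":0,"ty":0,"tz":30,"roll":0},{"tx":0,"ty":0,"tz":25,"roll":0},{"tx":0,"ty":0,"tz":20,"roll":0},{"tx":0,"ty":0,"tz":13,"roll":0},{"tx":0,"ty":0,"tz":8,"roll":0},{"tx":0,"ty":0,"tz":2,"roll":0},{"tx":0,"ty":0,"tz":0,"roll":0}]'
python3 -m handwheel '[{"tx":0,"ty":0,"tz":0,"roll":0},{"tx":0,"ty":0,"tz":0,"roll":0},{"tx":0,"ty":0,"tz":0,"roll":0},{"tx":0,"ty":0,"tz":0,"roll":0},{"tx":0,"ty":0,"tz":0,"roll":0},{"tx":0,"ty":0,"tz":0,"roll":0},{"tx":0,"ty":0,"tz":0,"roll":0},{"tx":0,"ty":0,"tz":0,"roll":0}]' 5 60
python3 -c "
from h import *
to([.482,.2634,.010],1.479)"
```

```text
t: 3.85
tool_pos: [0.4827, 0.2637, 0.012]
tool_rot: [2.322, 2.116, 0.0]
contact_force: [0.6, -0.3, 0.4]
opening: 0.0856
grip_force: 0.0
t: 4.52
tool_pos: [0.4824, 0.2636, 0.0117]
tool_rot: [-2.321, -2.117, 0.0]
contact_force: [0.7, -0.1, -0.1]
opening: 0.0051
grip_force: 0.0
 t4.52 tcp [0.4824 0.2636 0.0117] xang 1.479 F [ 0.7 -0.1 -0.1] open 0.0051 grip 0.0 q6 0.46
  tool delta mm [-0.2 -0.4  1.7] roll -0.000
```

The fingers closed to 5 mm with no grip force, so they missed the bar. I'll look.

```bash
python3 - <<'E'
from h import *; import cv2
o=ctrl.get_obs()
im,d=optics.get_image("wrist");np.savez("w1.npz",im=im,d=d,p=o["tool_pos"],r=o["tool_rot"])
s,ds=optics.get_image("scene")
cv2.imwrite("pics/w1.png",np.vstack([im,cv2.resize(s[240:340,200:360],(640,400))])[:, :, ::-1][:,:][::1])
a=cv2.resize(im,(480,300));b=cv2.resize(s[240:330,200:344],(480,300));cv2.imwrite("pics/w1.png",np.vstack([a,b])[...,::-1])
p=optics.camera_params("wrist");print(p)
E
```

```text
{'mtx': array([[309.70691629,   0.        , 317.69707674],
       [  0.        , 309.70691629, 196.78550077],
       [  0.        ,   0.        ,   1.        ]]), 'tool_from_camera': array([[ 5.29506421e-05, -9.58640579e-01, -2.84619461e-01,
         7.21308005e-02],
       [ 9.99999997e-01,  6.75829837e-05, -4.15893864e-05,
        -3.79606664e-04],
       [ 5.91047059e-05, -2.84619458e-01,  9.58640579e-01,
        -1.76552558e-01],
       [ 0.00000000e+00,  0.00000000e+00,  0.00000000e+00,
         1.00000000e+00]])}
```

View pics/w1.png

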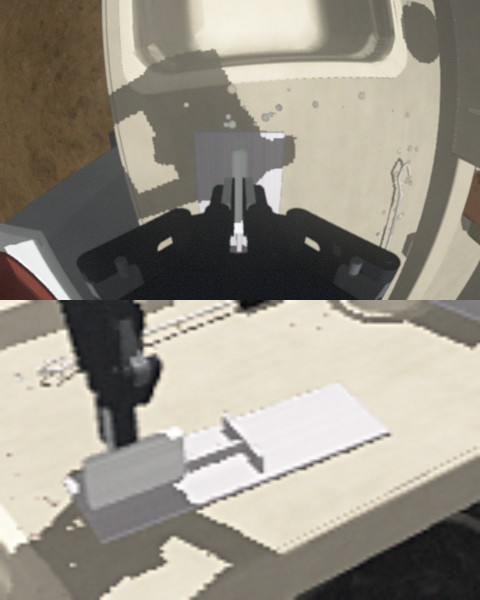

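The wrist view shows the bar between the finger pads near (240,180), so I need a closer look at whether it is held.

```bash
python3 - <<'E'
import cv2,numpy as np
f=np.load("w1.npz");im=f["im"]; 
cv2.imwrite("pics/w2.png",cv2.resize(im[160:345,230:410],None,fx=3.2,fy=3.2,interpolation=cv2.INTER_CUBIC)[...,::-1])
E
```

```text
(no output)
```

View pics/w2.png

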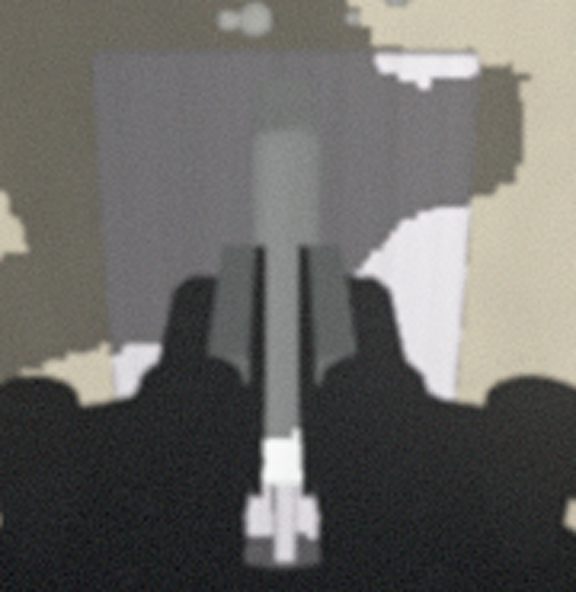

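```bash
python3 - <<'E'
from h import *; import cv2
f=np.load("w1.npz");d=f["d"];p=optics.camera_params("wrist");K=p["mtx"];T=p["tool_from_camera"]
v,u=np.indices(d.shape);x=u-K[0,2];y=v-K[1,2];r=np.hypot(x,y)+1e-9;th=r/K[0,0]
c=np.stack([np.tan(th)*x/r*d,np.tan(th)*y/r*d,d],-1); t=c@T[:3,:3].T+T[:3,3]
M=Ro.from_rotvec(f["r"]).as_matrix();W=t@M.T+f["p"]
for a,b in [(285,90),(285,160),(285,200),(285,270),(285,350),(285,420),(285,460),(235,300),(330,300),(190,310),(215,260),(420,340),(150,120),(350,380)]:
    U,V=230+int(a/3.2),160+int(b/3.2); print((a,b),"tool",(t[V,U]*1000).round(1),"world",W[V,U].round(3))
o=ctrl.get_obs();print(o["opening"],o["grip_force"],o["q"])
s,ds=optics.get_image("scene");C=cloud("scene",ds)
for a,b in [(120,400),(120,430),(110,460),(140,470),(90,500),(180,436),(300,420)]:
    U,V=200+int(a*.3),240+int((b-300)*.3);print("scene",(a,b),C[V,U].round(3))
E
```

```text
(285, 90) tool [25.6  0.4 -1.9] world [0.485 0.289 0.014]
(285, 160) tool [ 21.3   0.3 -28.7] world [0.485 0.285 0.04 ]
(285, 200) tool [ 14.3   0.3 -27.5] world [0.484 0.278 0.039]
(285, 270) tool [  2.    0.3 -28. ] world [0.483 0.265 0.04 ]
(285, 350) tool [-13.7   0.3 -27.3] world [0.481 0.25  0.039]
(285, 420) tool [-28.3   0.4 -27.4] world [0.48  0.235 0.039]
(285, 460) tool [-37.5   0.4 -26.7] world [0.479 0.226 0.038]
(235, 300) tool [ 11.   -6.8 -56.4] world [0.477 0.275 0.068]
(330, 300) tool [ 10.7   6.3 -55.8] world [0.49  0.274 0.067]
(190, 310) tool [  6.4 -13.5 -50.3] world [0.469 0.271 0.062]
(215, 260) tool [-13.1 -14.    8.5] world [0.467 0.252 0.003]
(420, 340) tool [-32.   29.2   8.1] world [0.509 0.229 0.004]
(150, 120) tool [ 17.1 -26.5   8.2] world [0.458 0.283 0.003]
(350, 380) tool [ 11.3   7.5 -77.6] world [0.491 0.274 0.089]
0.004931015414188491 0.0 [ 3.64686280e-01  6.54070982e-02  1.92856081e+00 -8.47175360e-06
  1.14775422e+00  4.56667551e-01]
scene (120, 400) [0.438 0.277 0.109]
scene (120, 430) [0.466 0.268 0.066]
scene (110, 460) [0.477 0.272 0.037]
scene (140, 470) [0.479 0.251 0.018]
scene (90, 500) [0.479 0.289 0.011]
scene (180, 436) [0.475 0.221 0.036]
scene (300, 420) [0.476 0.123 0.004]
```

The depth data says the finger ends sit above the bar top, at about z=0.05, while the reported TCP is at 0.012. I'll measure where the fingertips actually are in both views.

```bash
python3 - <<'E'
from h import *
f=np.load("w1.npz");d=f["d"];p=optics.camera_params("wrist");K=p["mtx"];T=p["tool_from_camera"]
v,u=np.indices(d.shape);x=u-K[0,2];y=v-K[1,2];r=np.hypot(x,y)+1e-9;th=r/K[0,0]
c=np.stack([np.tan(th)*x/r*d,np.tan(th)*y/r*d,d],-1); t=(c@T[:3,:3].T+T[:3,3])*1000
for U in (302,304,332,334):
    print(U,[(V,t[V,U].round(0).tolist()) for V in range(230,275,4)])
o=ctrl.get_obs();print(o["tool_pos"])
s,ds=optics.get_image("scene");C=cloud("scene",ds)
reg=C[255:300,215:260]; dark=s[255:300,215:260].sum(-1)<200
q=reg[dark&(abs(reg[...,1]-.264)<.03)]; print(len(q)); b=q[q[:,2].argsort()[:12]]; print(b.round(3).tolist())
print([ (V,s[V,236].tolist(),C[V,236].round(3).tolist()) for V in range(262,304,3)])
E
```

```text
302 [(230, [-5.0, -11.0, 8.0]), (234, [-8.0, -11.0, 8.0]), (238, [10.0, -8.0, -39.0]), (242, [11.0, -8.0, -44.0]), (246, [11.0, -8.0, -49.0]), (250, [10.0, -7.0, -52.0]), (254, [11.0, -7.0, -57.0]), (258, [11.0, -7.0, -61.0]), (262, [11.0, -7.0, -64.0]), (266, [11.0, -7.0, -68.0]), (270, [11.0, -7.0, -71.0]), (274, [12.0, -6.0, -76.0])]
304 [(230, [-5.0, -9.0, 8.0]), (234, [-8.0, -9.0, 8.0]), (238, [11.0, -7.0, -39.0]), (242, [11.0, -7.0, -45.0]), (246, [11.0, -7.0, -49.0]), (250, [10.0, -7.0, -52.0]), (254, [12.0, -6.0, -58.0]), (258, [11.0, -6.0, -61.0]), (262, [11.0, -6.0, -65.0]), (266, [11.0, -6.0, -68.0]), (270, [11.0, -6.0, -71.0]), (274, [9.0, -6.0, -71.0])]
332 [(230, [-5.0, 9.0, 8.0]), (234, [-8.0, 9.0, 9.0]), (238, [11.0, 7.0, -40.0]), (242, [11.0, 6.0, -45.0]), (246, [10.0, 6.0, -48.0]), (250, [11.0, 6.0, -53.0]), (254, [10.0, 6.0, -56.0]), (258, [11.0, 6.0, -61.0]), (262, [11.0, 5.0, -64.0]), (266, [11.0, 5.0, -68.0]), (270, [11.0, 5.0, -71.0]), (274, [9.0, 5.0, -71.0])]
334 [(230, [-5.0, 10.0, 8.0]), (234, [-8.0, 10.0, 8.0]), (238, [10.0, 8.0, -39.0]), (242, [11.0, 7.0,
[... 472 characters left out ...]
0.467, 0.268, 0.057], [0.469, 0.272, 0.058], [0.465, 0.262, 0.058]]
[(262, [34, 37, 39], [0.425, 0.281, 0.136]), (265, [35, 37, 39], [0.428, 0.28, 0.127]), (268, [38, 37, 40], [0.433, 0.279, 0.116]), (271, [37, 37, 39], [0.442, 0.276, 0.103]), (274, [41, 41, 41], [0.473, 0.264, 0.073]), (277, [35, 34, 38], [0.466, 0.267, 0.071]), (280, [38, 38, 43], [0.468, 0.267, 0.061]), (283, [20, 21, 23], [0.469, 0.268, 0.053]), (286, [177, 174, 173], [0.48, 0.264, 0.037]), (289, [162, 161, 160], [0.477, 0.266, 0.031]), (292, [166, 164, 163], [0.478, 0.266, 0.023]), (295, [161, 159, 159], [0.478, 0.267, 0.015]), (298, [163, 163, 162], [0.476, 0.269, 0.009]), (301, [122, 120, 122], [0.472, 0.271, 0.003])]
```

Both cameras agree that the real fingertips are 39 mm behind the reported TCP along the tool axis. I'll allow for that offset from here on: reopen, go down about 40 mm while watching the force, and grip again.

```bash

python3 -m handwheel '[{"tx":0,"ty":0,"tz":0,"roll":0},{"tx":0,"ty":0,"tz":0,"roll":0},{"tx":0,"ty":0,"tz":0,"roll":0},{"tx":0,"ty":0,"tz":0,"roll":0},{"tx":0,"ty":0,"tz":8,"roll":0},{"tx":0,"ty":0,"tz":8,"roll":0},{"tx":0,"ty":0,"tz":8,"roll":0},{"tx":0,"ty":0,"tz":6,"roll":0},{"tx":0,"ty":0,"tz":0,"roll":0}]' 50
python3 -m handwheel '[{"tx":0,"ty":0,"tz":4,"roll":0},{"tx":0,"ty":0,"tz":4,"roll":0},{"tx":0,"ty":0,"tz":2,"roll":0},{"tx":0,"ty":0,"tz":0,"roll":0}]'
python3 -m handwheel '[{"tx":0,"ty":0,"tz":0,"roll":0},{"tx":0,"ty":0,"tz":0,"roll":0},{"tx":0,"ty":0,"tz":0,"roll":0},{"tx":0,"ty":0,"tz":0,"roll":0},{"tx":0,"ty":0,"tz":0,"roll":0},{"tx":0,"ty":0,"tz":0,"roll":0}]' 5 60
```

```text
t: 5.47
tool_pos: [0.4806, 0.2628, -0.0208]
tool_rot: [-2.32, -2.116, 0.006]
contact_force: [-0.1, -0.2, -0.9]
opening: 0.05
grip_force: 0.0
t: 5.8
tool_pos: [0.4821, 0.2634, -0.0288]
tool_rot: [-2.321, -2.117, 0.001]
contact_force: [-0.5, 0.3, 0.6]
opening: 0.0498
grip_force: 0.0
t: 6.3
tool_pos: [0.4829, 0.2637, -0.0278]
tool_rot: [2.321, 2.117, 0.001]
contact_force: [0.0, -0.5, 0.9]
opening: 0.0113
grip_force: 58.8
```

The bar is gripped (11.3 mm opening, 59 N). Next I'll lift, turn to the hopper's yaw and carry the blade over the landing.

```bash

python3 -m handwheel '[{"tx":0,"ty":0,"tz":0,"roll":0},{"tx":0,"ty":0,"tz":-8,"roll":0},{"tx":0,"ty":0,"tz":-16,"roll":0},{"tx":0,"ty":0,"tz":-22,"roll":0},{"tx":0,"ty":0,"tz":-24,"roll":0},{"tx":0,"ty":0,"tz":-20,"roll":0},{"tx":0,"ty":0,"tz":-14,"roll":0},{"tx":0,"ty":0,"tz":-6,"roll":0},{"tx":0,"ty":0,"tz":0,"roll":0}]' 5 100
python3 -m handwheel '[{"tx":0,"ty":0,"tz":0,"roll":-0.045},{"tx":0,"ty":0,"tz":0,"roll":-0.08},{"tx":0,"ty":0,"tz":0,"roll":-0.08},{"tx":0,"ty":0,"tz":0,"roll":-0.08},{"tx":0,"ty":0,"tz":0,"roll":-0.04},{"tx":0,"ty":0,"tz":0,"roll":0}]'
python3 -m handwheel '[{"tx":-10,"ty":-2,"tz":0,"roll":0},{"tx":-20,"ty":-3,"tz":0,"roll":0},{"tx":-25,"ty":-4,"tz":0,"roll":0},{"tx":-25,"ty":-3,"tz":0,"roll":0},{"tx":-25,"ty":-3,"tz":0,"roll":0},{"tx":-20,"ty":-3,"tz":0,"roll":0},{"tx":-11,"ty":-2,"tz":0,"roll":0},{"tx":-3.5,"ty":0,"tz":0,"roll":0},{"tx":0,"ty":0,"tz":0,"roll":0},{"tx":0,"ty":0,"tz":0,"roll":0}]'
python3 - <<'E'
from h import *; import cv2
p=hop(0,.267,.033); to(p,1.804)
im,d=optics.get_image("top");np.savez("top1.npz",im=im,d=d)
s,_=optics.get_image("scene")
a=cv2.resize(im[150:240,220:380],(640,360),interpolation=2);b=cv2.resize(s[160:310,220:400],(288,240),interpolation=2)
b=np.pad(b,((0,0),(0,640-288),(0,0)));cv2.imwrite("pics/t1.png",np.vstack([a,b])[...,::-1])
E
```

```text
t: 7.05
tool_pos: [0.4832, 0.2639, 0.0833]
tool_rot: [2.321, 2.116, 0.004]
contact_force: [0.3, -0.5, -1.7]
opening: 0.0107
grip_force: 97.6
t: 7.55
tool_pos: [0.4809, 0.263, 0.0795]
tool_rot: [-1.946, -2.464, 0.005]
contact_force: [0.8, 1.0, -3.5]
opening: 0.0107
grip_force: 97.6
t: 8.38
tool_pos: [0.495, 0.1236, 0.0815]
tool_rot: [-1.948, -2.464, -0.0]
contact_force: [0.3, -0.6, -2.5]
opening: 0.0105
grip_force: 97.5
 t8.38 tcp [0.495  0.1236 0.0815] xang 1.804 F [ 0.3 -0.6 -2.5] open 0.0105 grip 97.5 q6 -0.13
  tool delta mm [-0.5  0.  48.5] roll -0.000
```

View pics/t1.png

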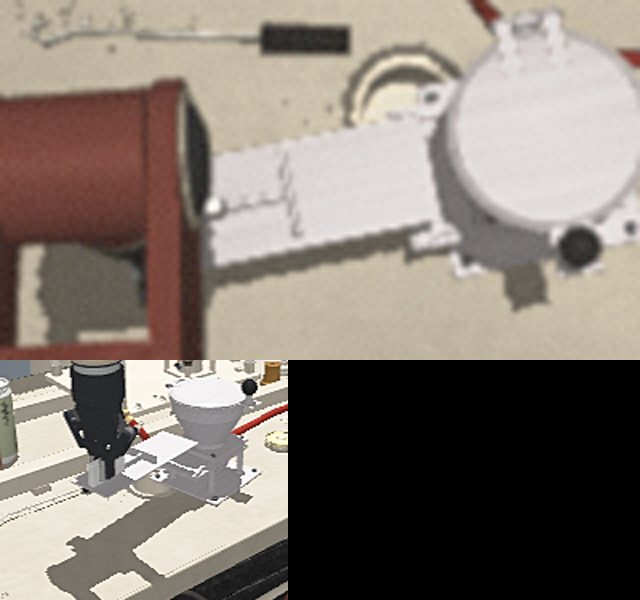

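The top picture shows the blade at (220-440,115-265), level and pointing along the slot towards the hopper. I'll measure its pose in hopper coordinates.

```bash
python3 - <<'E'
from h import *; import cv2
f=np.load("top1.npz");P=cloud("top",f["d"])
c,s=np.cos(HY),np.sin(HY)
def toh(q): e=q[...,:2]-H; return np.stack([e[...,0]*c+e[...,1]*s,-e[...,0]*s+e[...,1]*c,q[...,2]],-1)
h=toh(P)
m=(abs(h[...,2]-.1135)<.008)&(h[...,1]>.07)&(h[...,1]<.215)&(abs(h[...,0])<.06)
q=h[m]; A=np.c_[q[:,:2],np.ones(len(q))];k=np.linalg.lstsq(A,q[:,2],rcond=None)[0];print(len(q),"plane",k,"z med",np.median(q[:,2]))
for y0 in np.arange(.08,.2,.02):
    r=q[abs(q[:,1]-y0)<.01]; print(y0.round(3),r[:,0].min().round(4),r[:,0].max().round(4),"mid",((r[:,0].min()+r[:,0].max())/2).round(4))
print("inner end",np.percentile(q[:,1],[0,1]))
# landing from first image
h0=toh(cloud("top",np.load("top0.npz")["d"]))
m=(abs(h0[...,2]-.062)<.01)&(h0[...,1]>.055)&(h0[...,1]<.11)&(abs(h0[...,0])<.07); q=h0[m]
print("floor z",np.percentile(q[:,2],[10,50,90]))
for y0 in (.065,.075,.085,.095):
    r=q[abs(q[:,1]-y0)<.006]; print(y0,r[:,0].min().round(4),r[:,0].max().round(4),"mid",((r[:,0].min()+r[:,0].max())/2).round(4))
print("outer end",q[:,1].max(),np.percentile(q[:,1],98))
E
```

```text
1270 plane [-0.00032818  0.00656992  0.11139596] z med 0.11233134015847757
0.08 -0.0375 0.0375 mid -0.0
0.1 -0.0381 0.0379 mid -0.0001
0.12 -0.0375 0.0376 mid 0.0001
0.14 -0.0381 0.0377 mid -0.0002
0.16 -0.0383 0.0376 mid -0.0004
0.18 -0.038 0.0375 mid -0.0003
inner end [0.07910053 0.08045582]
floor z [0.05620497 0.05956256 0.06411055]
0.065 -0.0511 0.0527 mid 0.0008
0.075 -0.0512 0.0523 mid 0.0006
0.085 -0.0512 0.0523 mid 0.0006
0.095 -0.0508 0.0524 mid 0.0008
outer end 0.10203356235151403 0.1008716878154475
```

Alignment is within 1 mm and tilt within 0.4°. I'll lower the blade onto the landing.

```bash

python3 -m handwheel '[{"tx":0,"ty":0.8,"tz":8,"roll":0},{"tx":0,"ty":0,"tz":12,"roll":0},{"tx":0,"ty":0,"tz":12,"roll":0},{"tx":0,"ty":0,"tz":8,"roll":0},{"tx":0,"ty":0,"tz":4,"roll":0},{"tx":0,"ty":0,"tz":1,"roll":0},{"tx":0,"ty":0,"tz":0,"roll":0}]'
python3 -m handwheel '[{"tx":0,"ty":0,"tz":1,"roll":0},{"tx":0,"ty":0,"tz":1,"roll":0},{"tx":0,"ty":0,"tz":0,"roll":0}]'
python3 -m handwheel '[{"tx":0,"ty":0,"tz":1,"roll":0},{"tx":0,"ty":0,"tz":0,"roll":0}]'
```

```text
t: 9.07
tool_pos: [0.4955, 0.1234, 0.036]
tool_rot: [-1.948, -2.464, 0.001]
contact_force: [0.3, 0.2, -1.6]
opening: 0.0108
grip_force: 97.6
t: 9.32
tool_pos: [0.4963, 0.1234, 0.0351]
tool_rot: [1.948, 2.464, 0.001]
contact_force: [-0.3, 0.2, -1.7]
opening: 0.0107
grip_force: 97.6
t: 9.48
tool_pos: [0.4961, 0.1234, 0.0339]
tool_rot: [1.948, 2.464, 0.0]
contact_force: [-0.0, -0.9, -1.9]
opening: 0.0105
grip_force: 97.6
```

```bash

python3 -m handwheel '[{"tx":-4,"ty":0,"tz":0,"roll":0},{"tx":-6,"ty":0,"tz":0,"roll":0},{"tx":-6,"ty":0,"tz":0,"roll":0},{"tx":-6,"ty":0,"tz":0,"roll":0},{"tx":-4,"ty":0,"tz":0,"roll":0},{"tx":0,"ty":0,"tz":0,"roll":0}]'
python3 -m handwheel '[{"tx":-4,"ty":0,"tz":0,"roll":0},{"tx":-5,"ty":0,"tz":0,"roll":0},{"tx":-5,"ty":0,"tz":0,"roll":0},{"tx":-4,"ty":0,"tz":0,"roll":0},{"tx":0,"ty":0,"tz":0,"roll":0}]'
python3 -c "
from h import *
to(hop(.0008,.145,.0335),1.804)"
```

```text
t: 9.98
tool_pos: [0.5023, 0.0971, 0.0338]
tool_rot: [1.95, 2.463, -0.0]
contact_force: [0.9, 0.2, -2.2]
opening: 0.0108
grip_force: 97.6
t: 10.4
tool_pos: [0.5064, 0.0798, 0.0338]
tool_rot: [1.949, 2.464, -0.0]
contact_force: [-0.7, 0.0, -2.5]
opening: 0.0108
grip_force: 97.6
 t10.40 tcp [0.5064 0.0798 0.0338] xang 1.803 F [-0.7  0.  -2.5] open 0.0108 grip 97.6 q6 -0.22
  tool delta mm [-77.2  -0.1   0.3] roll -0.001
```

The blade's end is inside the slot with no side force. I'll continue.

```bash

python3 -m handwheel '[{"tx":-5,"ty":0,"tz":0,"roll":0},{"tx":-7,"ty":0,"tz":0,"roll":0},{"tx":-7,"ty":0,"tz":0,"roll":0},{"tx":-7,"ty":0,"tz":0,"roll":0},{"tx":-5,"ty":0,"tz":0,"roll":0},{"tx":0,"ty":0,"tz":0,"roll":0}]'
python3 -m handwheel '[{"tx":-5,"ty":0,"tz":0,"roll":0},{"tx":-7,"ty":0,"tz":0,"roll":0},{"tx":-7,"ty":0,"tz":0,"roll":0},{"tx":-7,"ty":0,"tz":0,"roll":0},{"tx":-5,"ty":0,"tz":0,"roll":0},{"tx":-3,"ty":0,"tz":0,"roll":0},{"tx":0,"ty":0,"tz":0,"roll":0}]'
python3 -m handwheel '[{"tx":-2,"ty":0,"tz":0,"roll":0},{"tx":-2,"ty":0,"tz":0,"roll":0},{"tx":-2,"ty":0,"tz":0,"roll":0},{"tx":-2,"ty":0,"tz":0,"roll":0},{"tx":0,"ty":0,"tz":0,"roll":0}]'
python3 -c "
from h import *
to(hop(.0008,.145,.0335),1.804)"
```

```text
t: 10.9
tool_pos: [0.5136, 0.0493, 0.0338]
tool_rot: [1.949, 2.463, -0.0]
contact_force: [-0.1, -0.4, -2.5]
opening: 0.0107
grip_force: 97.6
t: 11.48
tool_pos: [0.5213, 0.0166, 0.0338]
tool_rot: [1.949, 2.464, 0.0]
contact_force: [-0.7, -0.8, -3.6]
opening: 0.0106
grip_force: 97.6
t: 11.9
tool_pos: [0.523, 0.0093, 0.0337]
tool_rot: [1.948, 2.464, -0.0]
contact_force: [0.1, -0.0, -1.4]
opening: 0.0107
grip_force: 97.6
 t11.90 tcp [0.523  0.0093 0.0337] xang 1.804 F [ 0.1 -0.  -1.4] open 0.0107 grip 97.6 q6 -0.36
  tool delta mm [-4.8 -0.1  0.2] roll -0.000
```

Push until the lip meets the rolled edge.

```bash

python3 -m handwheel '[{"tx":-2,"ty":0,"tz":0,"roll":0},{"tx":-2,"ty":0,"tz":0,"roll":0},{"tx":0,"ty":0,"tz":0,"roll":0}]'
python3 -m handwheel '[{"tx":-1,"ty":0,"tz":0,"roll":0},{"tx":-1,"ty":0,"tz":0,"roll":0},{"tx":0,"ty":0,"tz":0,"roll":0}]'
python3 -m handwheel '[{"tx":-1,"ty":0,"tz":0,"roll":0},{"tx":0,"ty":0,"tz":0,"roll":0}]'
```

```text
t: 12.15
tool_pos: [0.5239, 0.0056, 0.0337]
tool_rot: [-1.948, -2.464, -0.0]
contact_force: [-0.2, 0.7, -2.0]
opening: 0.0107
grip_force: 97.6
t: 12.4
tool_pos: [0.524, 0.0056, 0.0339]
tool_rot: [-1.947, -2.462, -0.004]
contact_force: [-1.1, 6.4, 0.5]
opening: 0.0104
grip_force: 97.9
t: 12.57
tool_pos: [0.524, 0.0056, 0.034]
tool_rot: [-1.946, -2.46, -0.006]
contact_force: [-3.3, 11.0, 2.0]
opening: 0.0106
grip_force: 98.2
```

The lip has met the stop (11 N along the slot). I'll lower to lay it on the floor, release and retreat upward.

```bash

python3 -m handwheel '[{"tx":0,"ty":0,"tz":1,"roll":0},{"tx":0,"ty":0,"tz":0,"roll":0}]'
python3 -m handwheel '[{"tx":0,"ty":0,"tz":1,"roll":0},{"tx":0,"ty":0,"tz":0,"roll":0},{"tx":0,"ty":0,"tz":0,"roll":0}]'
python3 -m handwheel '[{"tx":0,"ty":0,"tz":0,"roll":0},{"tx":0,"ty":0,"tz":0,"roll":0},{"tx":0,"ty":0,"tz":0,"roll":0},{"tx":0,"ty":0,"tz":0,"roll":0},{"tx":0,"ty":0,"tz":0,"roll":0}]' 50
python3 -m handwheel '[{"tx":0,"ty":0,"tz":-10,"roll":0},{"tx":0,"ty":0,"tz":-25,"roll":0},{"tx":0,"ty":0,"tz":-35,"roll":0},{"tx":0,"ty":0,"tz":-40,"roll":0},{"tx":0,"ty":0,"tz":-40,"roll":0},{"tx":0,"ty":0,"tz":-30,"roll":0},{"tx":0,"ty":0,"tz":-20,"roll":0},{"tx":0,"ty":0,"tz":-10,"roll":0},{"tx":0,"ty":0,"tz":0,"roll":0}]'
python3 - <<'E'
from h import *
im,d=optics.get_image("top");np.savez("top2.npz",im=im,d=d);P=cloud("top",d)
im,d=optics.get_image("wrist");o=ctrl.get_obs();np.savez("w2.npz",im=im,d=d,p=o["tool_pos"],r=o["tool_rot"])
p=optics.camera_params("wrist");K=p["mtx"];T=p["tool_from_camera"]
v,u=np.indices(d.shape);x=u-K[0,2];y=v-K[1,2];r=np.hypot(x,y)+1e-9;th=r/K[0,0]
W=(np.stack([np.tan(th)*x/r*d,np.tan(th)*y/r*d,d],-1)@T[:3,:3].T+T[:3,3])@Ro.from_rotvec(o["tool_rot"]).as_matrix().T+o["tool_pos"]
c,s=np.cos(HY),np.sin(HY);e=W[...,:2]-H;h=np.stack([e[...,0]*c+e[...,1]*s,-e[...,0]*s+e[...,1]*c,W[...,2]],-1)
m=(abs(h[...,2]-.064)<.006)&(h[...,1]>.11)&(h[...,1]<.2)&(abs(h[...,0])<.055);q=h[m]
k=np.linalg.lstsq(np.c_[q[:,:2],np.ones(len(q))],q[:,2],rcond=None)[0]
print("wrist plate",len(q),"plane",k.round(4),"z",np.median(q[:,2]),"outer end y",np.percentile(q[:,1],[98,99.5,100]),"x",np.percentile(q[:,0],[.5,99.5]),"(want outer .178)")
b=h[(abs(h[...,2]-.100)<.006)&(h[...,1]>.08)&(h[...,1]<.2)&(abs(h[...,0])<.03)];print("bar",len(b),b.min(0),b.max(0),np.median(b,0))
l=h[(abs(h[...,2]-.076)<.005)&(h[...,1]>.04)&(h[...,1]<.09)&(abs(h[...,0])<.04)];print("lip/edge",len(l),l[:,1].min(),l[:,1].max()) if len(l) else 0
E
```

```text
t: 12.73
tool_pos: [0.5241, 0.0057, 0.0333]
tool_rot: [-1.945, -2.461, -0.005]
contact_force: [-3.8, 11.9, 3.7]
opening: 0.0108
grip_force: 98.7
t: 12.98
tool_pos: [0.5243, 0.0057, 0.0326]
tool_rot: [-1.946, -2.461, -0.006]
contact_force: [-4.5, 11.6, 4.3]
opening: 0.0108
grip_force: 98.8
t: 13.4
tool_pos: [0.5248, 0.0024, 0.0319]
tool_rot: [1.948, 2.464, -0.0]
contact_force: [0.3, 0.1, 0.4]
opening: 0.0503
grip_force: 0.0
t: 14.15
tool_pos: [0.5261, 0.0024, 0.2455]
tool_rot: [1.945, 2.46, 0.005]
contact_force: [0.6, -0.5, 0.5]
opening: 0.0499
grip_force: 0.0
wrist plate 3071 plane [-0.0027 -0.0014  0.0616] z 0.06138815072296458 outer end y [0.17659613 0.17769534 0.17786221] x [-0.03851902  0.03730636] (want outer .178)
bar 684 [-0.00645343  0.10384992  0.09400187] [0.0054009  0.17183545 0.09954275] [-0.00090722  0.13880119  0.09714912]
lip/edge 635 0.040720377664174384 0.08627478592221433
```

The blade is home and flat: outer end at y=0.178 as specified, tilt about 0.003. Now I'll move over the knob and turn to close along the hopper's y.

```bash

python3 -m handwheel '[{"tx":-10,"ty":-6,"tz":0,"roll":0},{"tx":-20,"ty":-12,"tz":0,"roll":0},{"tx":-27,"ty":-16,"tz":0,"roll":0},{"tx":-28,"ty":-16,"tz":0,"roll":0},{"tx":-27,"ty":-16,"tz":0,"roll":0},{"tx":-20,"ty":-12,"tz":0,"roll":0},{"tx":-10,"ty":-6,"tz":0,"roll":0},{"tx":0,"ty":0,"tz":0,"roll":0.06},{"tx":0,"ty":0,"tz":0,"roll":0.12},{"tx":0,"ty":0,"tz":0,"roll":0.12},{"tx":0,"ty":0,"tz":0,"roll":0.12},{"tx":0,"ty":0,"tz":0,"roll":0.12}]' 60
python3 -m handwheel '[{"tx":0,"ty":0,"tz":0,"roll":0.12},{"tx":0,"ty":0,"tz":0,"roll":0.12},{"tx":0,"ty":0,"tz":0,"roll":0.12},{"tx":0,"ty":0,"tz":0,"roll":0.12},{"tx":0,"ty":0,"tz":0,"roll":0.12},{"tx":0,"ty":0,"tz":0,"roll":0.12},{"tx":0,"ty":0,"tz":0,"roll":0.12},{"tx":0,"ty":0,"tz":0,"roll":0.12},{"tx":0,"ty":0,"tz":0,"roll":0.071},{"tx":0,"ty":0,"tz":0,"roll":0},{"tx":0,"ty":0,"tz":0,"roll":0}]'
python3 - <<'E'
from h import *; import cv2
to([.4773,-.1554,.144],.233)
o=ctrl.get_obs();im,d=optics.get_image("wrist");np.savez("w3.npz",im=im,d=d,p=o["tool_pos"],r=o["tool_rot"])
p=optics.camera_params("wrist");K=p["mtx"];T=p["tool_from_camera"]
v,u=np.indices(d.shape);x=u-K[0,2];y=v-K[1,2];r=np.hypot(x,y)+1e-9;th=r/K[0,0]
t=(np.stack([np.tan(th)*x/r*d,np.tan(th)*y/r*d,d],-1)@T[:3,:3].T+T[:3,3])
W=t@Ro.from_rotvec(o["tool_rot"]).as_matrix().T+o["tool_pos"]
m=(W[...,2]>.195)&(W[...,2]<.225)&(np.hypot(W[...,0]-.4773,W[...,1]+.1554)<.04);q=W[m];print("knob",len(q),q.min(0),q.max(0),(q.min(0)+q.max(0))/2)
f=(abs(t[...,1])>.02)&(abs(t[...,1])<.06)&(abs(t[...,0])<.015)&(t[...,2]<-.03);print("finger tip tool z max",np.percentile(t[f][:,2],[99,100]))
cv2.imwrite("pics/w3.png",im[...,::-1])
E
```

```text
t: 15.25
tool_pos: [0.4748, -0.1544, 0.2399]
tool_rot: [-2.538, -1.847, 0.002]
contact_force: [0.5, -0.1, -0.5]
opening: 0.06
grip_force: 0.0
t: 16.17
tool_pos: [0.4751, -0.1545, 0.2404]
tool_rot: [-3.119, -0.368, 0.003]
contact_force: [1.2, 0.4, -0.3]
opening: 0.0599
grip_force: 0.0
 t16.17 tcp [ 0.4751 -0.1545  0.2404] xang 0.235 F [ 1.2  0.4 -0.3] open 0.0599 grip 0.0 q6 0.87
  tool delta mm [ 2.1  1.6 96.3] roll 0.002
knob 1081 [ 0.46436848 -0.16997903  0.19526842] [ 0.49165471 -0.14315447  0.21270161] [ 0.47801159 -0.15656675  0.20398502]
finger tip tool z max [-0.04481488 -0.03844269]
```

View pics/w3.png

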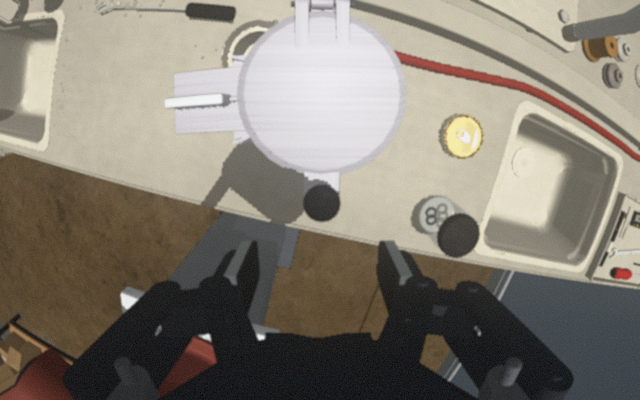

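The wrist picture shows the knob at (321,203) centred between the open fingers (245,250) and (390,250), with the jar well to the right at (458,235). I'll descend and grip.

```bash

python3 -m handwheel '[{"tx":1,"ty":1,"tz":10,"roll":0},{"tx":1,"ty":1,"tz":20,"roll":0},{"tx":0,"ty":0,"tz":22,"roll":0},{"tx":0,"ty":0,"tz":20,"roll":0},{"tx":0,"ty":0,"tz":14,"roll":0},{"tx":0,"ty":0,"tz":8,"roll":0},{"tx":0,"ty":0,"tz":2,"roll":0},{"tx":0,"ty":0,"tz":0,"roll":0}]'
python3 -m handwheel '[{"tx":0,"ty":0,"tz":0,"roll":0},{"tx":0,"ty":0,"tz":0,"roll":0},{"tx":0,"ty":0,"tz":0,"roll":0},{"tx":0,"ty":0,"tz":0,"roll":0},{"tx":0,"ty":0,"tz":0,"roll":0},{"tx":0,"ty":0,"tz":0,"roll":0},{"tx":0,"ty":0,"tz":0,"roll":0}]' 15 40
python3 -c "
from h import *
to([.478,-.156,.144],.233)"
```

```text
t: 16.88
tool_pos: [0.4777, -0.1561, 0.145]
tool_rot: [-3.12, -0.365, 0.002]
contact_force: [-1.0, 0.0, -0.6]
opening: 0.0602
grip_force: 0.0
t: 17.47
tool_pos: [0.4786, -0.1564, 0.1465]
tool_rot: [3.12, 0.365, 0.002]
contact_force: [0.5, 0.5, 4.4]
opening: 0.0258
grip_force: 39.2
 t17.47 tcp [ 0.4786 -0.1564  0.1465] xang 0.233 F [0.5 0.5 4.4] open 0.0258 grip 39.2 q6 0.87
  tool delta mm [-0.5 -0.5  2.5] roll -0.000
```

The knob is gripped (26 mm opening, 39 N). I'll lift it along the hinge arc at 2.5° per row.

```bash

python3 -m handwheel '[{"tx":1.6,"ty":0,"tz":-6.8,"roll":0},{"tx":1.6,"ty":0,"tz":-6.8,"roll":0},{"tx":2.2,"ty":0,"tz":-6.6,"roll":0},{"tx":2.2,"ty":0,"tz":-6.6,"roll":0},{"tx":2.7,"ty":0,"tz":-6.4,"roll":0},{"tx":2.8,"ty":0,"tz":-6.4,"roll":0},{"tx":0,"ty":0,"tz":0,"roll":0}]'
python3 -m handwheel '[{"tx":3.3,"ty":0,"tz":-6.2,"roll":0},{"tx":3.3,"ty":0,"tz":-6.1,"roll":0},{"tx":3.8,"ty":0,"tz":-5.9,"roll":0},{"tx":3.9,"ty":0,"tz":-5.8,"roll":0},{"tx":4.3,"ty":0,"tz":-5.5,"roll":0},{"tx":4.3,"ty":0,"tz":-5.4,"roll":0},{"tx":0,"ty":0,"tz":0,"roll":0}]'
python3 -c "
from h import *
to([.478,-.156,.144],.233)"
```

```text
t: 18.05
tool_pos: [0.4916, -0.1533, 0.1869]
tool_rot: [3.12, 0.365, 0.002]
contact_force: [1.3, -1.6, -3.5]
opening: 0.0255
grip_force: 39.6
t: 18.63
tool_pos: [0.5143, -0.1479, 0.2217]
tool_rot: [3.12, 0.366, 0.003]
contact_force: [1.3, -4.1, -4.0]
opening: 0.0255
grip_force: 39.8
 t18.63 tcp [ 0.5143 -0.1479  0.2217] xang 0.233 F [ 1.3 -4.1 -4. ] open 0.0255 grip 39.8 q6 0.92
  tool delta mm [-37.3  -0.6  77.6] roll 0.000
```

```bash

python3 -m handwheel '[{"tx":4.8,"ty":0,"tz":-5.1,"roll":0},{"tx":4.8,"ty":0,"tz":-5.0,"roll":0},{"tx":5.2,"ty":0,"tz":-4.7,"roll":0},{"tx":5.2,"ty":0,"tz":-4.6,"roll":0},{"tx":5.6,"ty":0,"tz":-4.2,"roll":0},{"tx":5.6,"ty":0,"tz":-4.1,"roll":0},{"tx":0,"ty":0,"tz":0,"roll":0}]'
python3 -m handwheel '[{"tx":5.9,"ty":0,"tz":-3.7,"roll":0},{"tx":6.0,"ty":0,"tz":-3.6,"roll":0},{"tx":6.2,"ty":0,"tz":-3.2,"roll":0},{"tx":6.3,"ty":0,"tz":-3.1,"roll":0},{"tx":6.5,"ty":0,"tz":-2.7,"roll":0},{"tx":6.5,"ty":0,"tz":-2.5,"roll":0},{"tx":0,"ty":0,"tz":0,"roll":0},{"tx":0,"ty":0,"tz":0,"roll":0},{"tx":0,"ty":0,"tz":0,"roll":0}]'
python3 - <<'E'
from h import *; import cv2
to([.478,-.156,.144],.233)
s,d=optics.get_image("scene");C=cloud("scene",d);np.savez("s4.npz",im=s,d=d)
t,_=optics.get_image("top")
cv2.imwrite("pics/s4.png",np.hstack([cv2.resize(s[110:260,270:420],(400,400)),cv2.resize(t[130:250,280:400],(400,400))])[...,::-1])
c,q=np.cos(HY),np.sin(HY);e=C[...,:2]-H;h=np.stack([e[...,0]*c+e[...,1]*q,-e[...,0]*q+e[...,1]*c,C[...,2]],-1)
m=(h[...,2]>.19)&(h[...,2]<.30)&(abs(h[...,1])<.065)&(h[...,0]>-.03)&(h[...,0]<.12)&(s.sum(-1)>330)&(s.max(-1).astype(int)-s.min(-1)<25)
x=h[m];print(len(x));k=np.median(np.c_[x[:,0],x[:,2]],0);U=np.linalg.svd(np.c_[x[:,0],x[:,2]]-k)[2][0];print("lid line dir angle",np.degrees(np.arctan2(abs(U[1]),abs(U[0]))),k,U)
E
```

```text
t: 19.22
tool_pos: [0.5447, -0.1407, 0.2484]
tool_rot: [3.12, 0.365, 0.002]
contact_force: [1.2, -4.4, -5.6]
opening: 0.0256
grip_force: 40.3
t: 19.97
tool_pos: [0.5799, -0.1323, 0.2663]
tool_rot: [3.12, 0.366, -0.002]
contact_force: [-0.0, -5.2, -5.3]
opening: 0.0254
grip_force: 40.3
 t19.97 tcp [ 0.5799 -0.1323  0.2663] xang 0.234 F [-0.  -5.2 -5.3] open 0.0254 grip 40.3 q6 0.99
  tool delta mm [-104.4   -0.5  122.4] roll 0.001
598
lid line dir angle 56.031857554576746 [0.0219029 0.2438708] [ 0.55873186 -0.82934837]
```

View pics/s4.png

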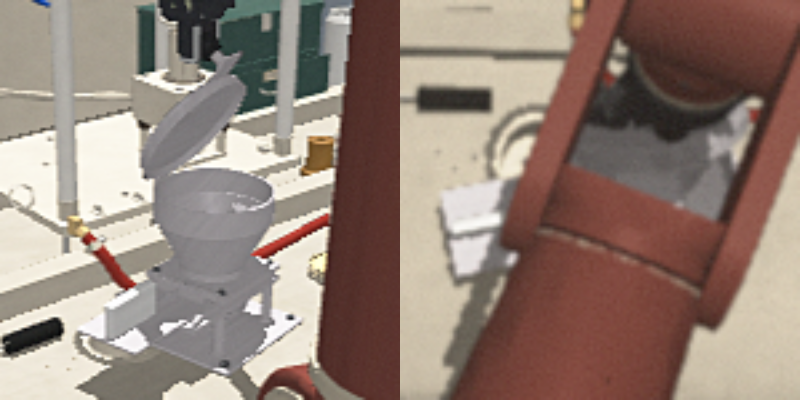

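The scene crop shows the lid open with its tab at (225,60) still in the gripper, and the blade in the slot at (130,320). I'll fit the lid plane more carefully.

```bash
python3 - <<'E'
from h import *; import cv2
f=np.load("s4.npz");s,d=f["im"],f["d"];C=cloud("scene",d)
c,q=np.cos(HY),np.sin(HY);e=C[...,:2]-H;h=np.stack([e[...,0]*c+e[...,1]*q,-e[...,0]*q+e[...,1]*c,C[...,2]],-1)
m=(h[...,2]>.185)&(h[...,2]<.30)&(abs(h[...,1])<.07)&(h[...,0]>-.05)&(h[...,0]<.12)&(s.max(-1).astype(int)-s.min(-1)<25)&(s.sum(-1)>250)
x=h[m]; r=np.random.default_rng(0); best=0
for _ in range(500):
    a=x[r.choice(len(x),3,False)];n=np.cross(a[1]-a[0],a[2]-a[0]);n/=np.linalg.norm(n)+1e-12
    i=abs((x-a[0])@n)<.0015
    if i.sum()>best: best=i.sum();I=i
for _ in range(3):
    p=x[I].mean(0);n=np.linalg.svd(x[I]-p)[2][2];I=abs((x-p)@n)<.002
n*=np.sign(n[2]);g=np.array([.075,0,.168])
print(len(x),I.sum(),"normal",n.round(3),"open deg",np.degrees(np.arctan2(n[0],n[2])),"hinge dist",(g-p)@n)
for y0 in(-.04,-.02,0,.02,.04):
    w=x[abs(x[:,1]-y0)<.008]
    if len(w)>8: i=w[:,2].argmax();j=w[:,2].argmin();print(y0,w[i].round(3),w[j].round(3))
E
python3 -m handwheel '[{"tx":0,"ty":0,"tz":0,"roll":0},{"tx":0,"ty":0,"tz":0,"roll":0},{"tx":0,"ty":0,"tz":0,"roll":0}]'
```

```text
715 448 normal [ 0.84  -0.006  0.542] open deg 57.18029674454997 hinge dist 0.0028845594428578646
-0.04 [-0.006 -0.035  0.272] [ 0.062 -0.033  0.185]
-0.02 [-0.012 -0.016  0.3  ] [ 0.059 -0.015  0.188]
0 [-0.012 -0.006  0.299] [0.06  0.003 0.187]
0.02 [-0.01   0.013  0.298] [0.06  0.013 0.187]
0.04 [0.002 0.032 0.281] [0.059 0.032 0.19 ]
t: 20.32
tool_pos: [0.5797, -0.1323, 0.2662]
tool_rot: [3.12, 0.366, -0.002]
contact_force: [-0.5, -5.5, -5.7]
opening: 0.0254
grip_force: 40.3
```

The lid is at 57.2°, and the plane's offset from the hinge matches the geometry. I'll nudge it about 2.5° further and recheck.

```bash

python3 -m handwheel '[{"tx":1.6,"ty":0,"tz":-0.6,"roll":0},{"tx":1.6,"ty":0,"tz":-0.5,"roll":0},{"tx":1.6,"ty":0,"tz":-0.5,"roll":0},{"tx":1.6,"ty":0,"tz":-0.5,"roll":0},{"tx":0,"ty":0,"tz":0,"roll":0},{"tx":0,"ty":0,"tz":0,"roll":0},{"tx":0,"ty":0,"tz":0,"roll":0},{"tx":0,"ty":0,"tz":0,"roll":0}]'
python3 - <<'E'
from h import *
s,d=optics.get_image("scene");C=cloud("scene",d)
c,q=np.cos(HY),np.sin(HY);e=C[...,:2]-H;h=np.stack([e[...,0]*c+e[...,1]*q,-e[...,0]*q+e[...,1]*c,C[...,2]],-1)
g=np.array([.075,0,.168])
m=(h[...,2]>.185)&(h[...,2]<.30)&(abs(h[...,1])<.07)&(h[...,0]>-.05)&(h[...,0]<.12)&(s.max(-1).astype(int)-s.min(-1)<25)&(s.sum(-1)>250)
x=h[m];n=np.array([.86,0,.51]);p=g-n*.003;I=abs((x-p)@n)<.006
for t in(.003,.002,.002,.002): p=x[I].mean(0);n=np.linalg.svd(x[I]-p)[2][2];n*=np.sign(n[2]);I=abs((x-p)@n)<t
print(I.sum(),n.round(3),"deg",np.degrees(np.arctan2(n[0],n[2])),"hinge",(g-p)@n)
b=h[(abs(h[...,2]-.1)<.005)&(abs(h[...,0])<.02)&(h[...,1]>.08)&(h[...,1]<.2)];print("bar y",b[:,1].min(),b[:,1].max(),"(want .103-.173)")
o=ctrl.get_obs();print(o["t"],o["dq"].round(3),o["grip_force"],o["contact_force"])
E
```

```text
t: 20.98
tool_pos: [0.5858, -0.131, 0.2683]
tool_rot: [3.12, 0.363, -0.003]
contact_force: [-0.4, -5.2, -4.5]
opening: 0.0253
grip_force: 39.9
474 [ 0.855 -0.001  0.519] deg 58.74612062236635 hinge 0.0022307851346257805
bar y 0.10594955311270085 0.17349748603609583 (want .103-.173)
21.0333 [-0.001 -0.001 -0.001 -0.    -0.001  0.001] 39.9121356010437 [ 0.11337003 -4.32386647 -5.2365262 ]
```

The lid is at about 59°, at rest and still held, and the blade is home. I'll hand it in.

```bash
python3 -c "
from station import ctrl
print(ctrl.finish_job())"
```

```text
the job is handed in; nothing more can be done
None
```

I've handed the job in: the blade is fully home and flat in the slot, and the gripper is holding the lid at rest, about 59° open by camera; no pass or fail was shown.

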